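# Unhook the pull hook from the eye plate and tray them singly

### The job

Someone left a pull hook caught in the hoop of an eye plate in the middle of the table. Take the hook by its handle, twist it out of the hoop and lift it away while the plate stays standing about where it is, and lay the hook flat in the long tray; then stand the eye plate upright on the floor of the square tray. The hook and plate that are not hooked together are spares and are not wanted.

Things in the scene. Friction and masses are not known exactly. Their poses are not given: they have to be found in the camera images.
- hook_grip (a point): Caught hook: centre of its wooden handle, 80 (x) x 26 (y) x 24 mm high, half-way up. An 8 mm rod at this height runs along +x to x = 100, then turns left as a toe on a 100 mm arc about this point, ending at x 91, y 42. About 0.16 kg. The toe lies behind the plate's near leg, under its bar, 6 mm or more play. Turned 25-45 degrees clockwise from above about this point it is free to lift.
- plate_center (a point): Steel eye plate that holds the hook: its centre, half-way up, 27.5 mm above its underside. Base 90 (x) x 60 (y) x 5 mm; over it a hoop of 10 mm round bar in the x-z plane: legs at x = -30 and 30, level top bar along x, its top 27.5 mm above this point, 40 mm gap under it. About 0.3 kg, loose. The hook's handle starts about 109 mm to -x and 18 mm to -y, pointing along +x.
- tray_long: Long grey tray for the hook, fixed, open on top: outside 240 (x) x 130 (y) x 40 mm high, walls and floor 4 mm. Origin: centre of its underside, on the table.
- tray_square: Square grey tray for the eye plate, fixed, open on top: outside 150 x 150 x 40 mm high, walls and floor 4 mm. Origin: centre of its underside, on the table.
Things that resemble listed ones, but are neither listed nor needed, are in the scene too. Leave any pink look-alike of the part that bears plate_center alone.

How it is judged:
On the way, in this order (a step that is already met when the one before it is completed fails the run):
1. the hook is lifted clear, its handle centre more than 70 mm above the table, while the plate still stands upright on the table within 50 mm of its starting place (height (world z) of hook_grip above 0.07 m and height (world z) of plate_center below 0.04 m and distance of plate_center from where it was at the start of the episode below 0.05 m and angle between plate_center's own z axis and vertical below 0.175 rad), for 0.1 s.
2. the hook lies flat in the long tray, let go, while the plate is still within 50 mm of its starting place (x of hook_grip in the frame of tray_long between -0.09 and 0.09 m and y of hook_grip in the frame of tray_long between -0.055 and 0.055 m and height (world z) of hook_grip below 0.026 m and angle between hook_grip's own z axis and vertical below 0.175 rad and distance of plate_center from where it was at the start of the episode below 0.05 m and contact force between the fingers and hook below 0.1 N), for 0.2 s.
At the end, for the whole second after the job is handed in: Hook flat (10 deg) on the long tray's floor, handle centre within 90 mm lengthwise and 55 mm across of its middle, below 26 mm; eye plate upright (10 deg) on the square tray's floor, centre within 50 mm either way of its middle, below 42 mm; both released and at rest (x of hook_grip in the frame of tray_long between -0.09 and 0.09 m and y of hook_grip in the frame of tray_long between -0.055 and 0.055 m and height (world z) of hook_grip below 0.026 m and angle between each of hook_grip, plate_center's own z axis and vertical below 0.175 rad and x of plate_center in the frame of tray_square between -0.05 and 0.05 m and y of plate_center in the frame of tray_square between -0.05 and 0.05 m and height (world z) of plate_center below 0.042 m and linear speed of each of hook, plate below 0.02 m/s); the robot touches nothing.
It also fails if it takes over 64 s, if anything falls off the work surface, if the arm or the gripper's body presses on something with over 40 N, if the wrist force passes 120 N, or if a joint passes its speed limit or range.

### The arm

A 6-joint arm with a two-finger parallel gripper is mounted at the origin on the work surface. World frame = base frame: x ahead of the robot, y to its left, z up, the work surface at z = 0. Lengths are in m, angles in rad, forces in N, time in s.
With the tool pointing down it reaches from about 0.275 to 0.825 m from the base axis. Payload 5.2 kg.
Tool frame: the origin (TCP) lies at the very end of the fingers, on their centre line; the grasp point (between the pads) lies 19 mm behind it; x points along the fingers, y is the direction in which the jaws open and shut, and the axes are right-handed (so a half turn about x gives the same grasp; the last joint's range is limited). The gripper opens to 93 mm and grips with 3 to 60 N. Pads are 15 mm wide; open, the fingers measure 128 mm over their backs; the gripper's body (75 mm by 188 mm) begins 65 mm behind the grasp point.
Start: joints at [1.005, 0.259, 1.535, -0, 1.348, -0.203], TCP at [0.195, 0.514, 0.219] pointing down, gripper open.
Joint ranges: [-3.14, 3.14], [-0.91, 2.08], [0.19, 2.58], [-1.22, 4.36], [0.22, 2.71], [-3.12, 3.12]. Speed limits (rad/s): [2.57, 2.57, 3.14, 3.14, 3.14, 3.14].

### API

Orientations are given as [roll, pitch, yaw] about the fixed x, y, z axes, in that order (R = Rz(yaw) Ry(pitch) Rx(roll)).
In Python, from workcell import env, kin, eyes, ticket gives the robot as it stands. The module is installed in compiled form; this text tells all that it offers. Calls block until the motion is done:
- env.goto(position, orientation): joint-space move of the TCP to a pose.
- env.servo_line(position, rate=0.15, orientation=None): straight line of the TCP; orientation=None keeps the orientation; rate is the mean speed in m/s.
- env.set_joints(angles): joint-space move.
- env.let_go() and env.grab(squeeze=None): open the fingers fully, or close them until they stop; squeeze is the grip in N (None keeps the last).
- env.dwell(seconds).
- kin.solve_ik(position, orientation): joint angles nearest the present ones, or None.
- env.get_obs(): the state.
- eyes.capture(name): name is "scene" or "top"; returns the picture (384x512x3 uint8, blue, green, red); there is no depth.
- eyes.camera_model(name): a dict with "fx", "fy", "cx", "cy" (pixels), "xyz" and "rotation" of the camera in the world. Camera axes: x right, y down, z forward; pixel columns grow to the right and rows downward; lengths in m; the calibration is good to about 2 mm. A picture is of the moment at which its call begins. camera_model takes no time and is no camera call.
A pose or a line that the arm cannot do raises env.IKError and nothing moves.
- ticket.job_done(): hands the job in, once; it reports no verdict.
The state is a dict: "t": time; "joint_positions": joint angles; "joint_velocities": joint speeds; "effort": joint torques, N m; "eef_pos": TCP position; "tool_rot": TCP orientation; "wrist_force": force on the tool from outside, world axes, zero at the start; "moment": the same for the moment, N m; "gripper_width": finger opening in m.
Only numpy, scipy, OpenCV 4.12 (cv2) and the standard library are available. Lean on these libraries where they do the work, as an engineer would, in place of code of your own. Each camera call takes 0.05 s, during which the arm holds its last target. There are 200 camera calls.

## Working session

There is one attempt and no reset: what is moved stays moved. The work goes in short steps, each a Python script; the robot and the scene stay as the last script left them, time stands still between calls to the robot, and variables do not carry over. Pictures are saved under pics/ and viewed, about 8 in all and at most 12, crops included, and the job is handed in when it is done.

```bash
mkdir -p pics; python3 - <<'E'
from workcell import env,kin,eyes,ticket
import cv2,numpy as np
for n in("top","scene"):
    cv2.imwrite(f"pics/{n}0.png",eyes.capture(n)); print(n,eyes.camera_model(n))
o=env.get_obs();print(o)
E
```

```text
top {'fx': 480.84969347551487, 'fy': 480.84969347551487, 'cx': 250.84260015192453, 'cy': 191.87987726304033, 'xyz': array([0.32037308, 0.01992525, 1.18376426]), 'rotation': array([-2.94005187e+00,  8.63472684e-04, -1.62558289e+00])}
scene {'fx': 475.8751259773307, 'fy': 475.8751259773307, 'cx': 257.46013891931466, 'cy': 191.10974910339147, 'xyz': array([ 1.22486026, -0.07948676,  0.81046737]), 'rotation': array([-2.39660269, -0.01329308,  1.46887367])}
{'t': 0.1, 'joint_positions': array([ 1.00519911e+00,  2.59282411e-01,  1.53594974e+00,  2.61226391e-05,
        1.34798156e+00, -2.02797333e-01]), 'joint_velocities': array([ 0.00213928, -0.00177762, -0.001168  , -0.00082231, -0.00064143,
        0.0002727 ]), 'effort': array([ 3.75002986e-03, -4.38206649e+01, -2.84642601e+01,  7.19772675e-02,
        3.61321075e-02, -2.94196684e-05]), 'eef_pos': array([0.19490024, 0.51380328, 0.21790381]), 'tool_rot': array([-1.78930275,  1.56917507, -2.15210843]), 'wrist_force': array([-0.08523607, -0.67187887,  0.33353318]), 'moment': array([-0.01360798, -0.08978477, -0.02042302]), 'gripper_width': 0.09253854094781104}
```

View pics/top0.png

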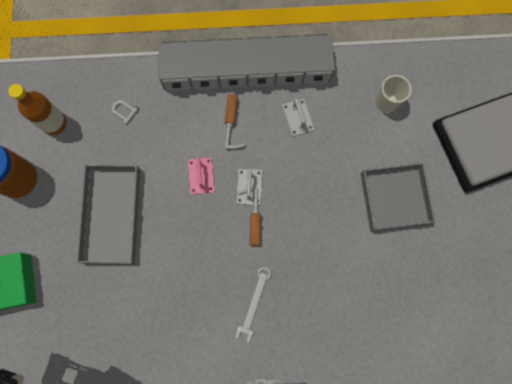

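View pics/scene0.png

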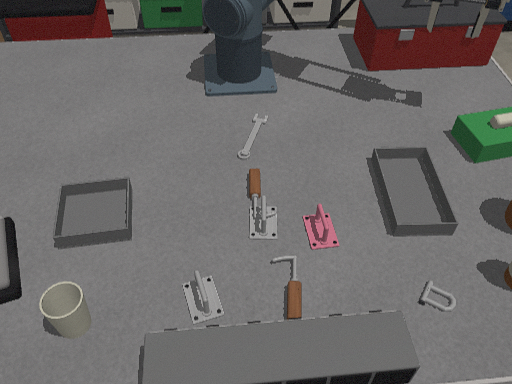

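```bash
cat > h.py <<'E'
from workcell import env,kin,eyes,ticket
import cv2,numpy as np
from scipy.spatial.transform import Rotation as R
def ray(n,uv,z):
    c=eyes.camera_model(n);uv=np.atleast_2d(uv).astype(float)
    d=np.c_[(uv[:,0]-c["cx"])/c["fx"],(uv[:,1]-c["cy"])/c["fy"],np.ones(len(uv))]
    d=R.from_euler("xyz",c["rotation"]).apply(d)
    return c["xyz"]+d*((z-c["xyz"][2])/d[:,2])[:,None]
def pix(n,p):
    c=eyes.camera_model(n);q=R.from_euler("xyz",c["rotation"]).inv().apply(np.atleast_2d(p)-c["xyz"])
    return np.c_[c["fx"]*q[:,0]/q[:,2]+c["cx"],c["fy"]*q[:,1]/q[:,2]+c["cy"]]
def rect(n,mask,near,z):
    cs,_=cv2.findContours(mask.astype(np.uint8),cv2.RETR_EXTERNAL,cv2.CHAIN_APPROX_NONE)
    cs=[c for c in cs if cv2.contourArea(c)>60]
    c=min(cs,key=lambda c:abs(cv2.pointPolygonTest(c,near,True)) if cv2.pointPolygonTest(c,near,False)<0 else 0)
    w=ray(n,c[:,0,:],z)[:,:2]*1000
    (cx,cy),(a,b),t=cv2.minAreaRect(w.astype(np.float32))
    if a<b:a,b,t=b,a,t+90
    return np.round([cx,cy,a,b,(t+90)%180-90],1)   # mm, yaw of the long side in deg
E
python3 - <<'E'
from h import *
T=cv2.imread("pics/top0.png");S=cv2.imread("pics/scene0.png")
hsv=cv2.cvtColor(T,cv2.COLOR_BGR2HSV)
brown=(hsv[...,1]>110)&((hsv[...,0]<20))&(hsv[...,2]>50)
print("handle",rect("top",brown,(255,229),.024), "spare",rect("top",brown,(231,108),.024))
g=T.max(2);sat=hsv[...,1]
print(g[187,225],g[187,240:262],g[215,75:90],g[215,130:145])
for th in(130,140,150):print("plate",th,rect("top",(g>th)&(sat<50),(243,192),.005))
k=np.ones((3,3),np.uint8)
for th in(60,70,80):
    m=cv2.morphologyEx(((g<th)*255).astype(np.uint8),cv2.MORPH_CLOSE,k)
    for nm,p in(("long",(110,168)),("sq",(370,200))):print(nm,th,rect("top",m,p,.04))
a=cv2.resize(T[140:260,205:305],None,fx=4,fy=4,interpolation=2)
b=cv2.resize(S[155:255,220:300],(384,480),interpolation=2)
cv2.imwrite("pics/crop1.png",np.hstack([a,b]))
E
```

```text
handle [463.9   3.5  76.2  23.5  -5.8] spare [776.4  46.6  76.2  24.2  -9.7]
124 [168 170 169 168 168 165 156 154 163 153 136 135 119  95  91 108 139 157
 165 169 165 136] [125 127 126 126 119 116  94  61  53  55  57  61  64  64  65] [128 125 122 108  81  57  51  58  68  72  68  75  94 114 123]
plate 130 [566.5  12.1 112.6  65.2  -3.4]
plate 140 [566.2  12.5 110.5  61.2  -6.1]
plate 150 [589.1  24.9  64.1  30.4  -6. ]
long 60 [545.7 399.4 250.3 103.5 -29.7]
sq 60 [ 632.7 -542.1  197.2  131.3   16.9]
long 70 [522.2 359.8 229.  116.3  -4.5]
sq 70 [ 480.5 -311.6  206.1  101.5   49.6]
long 80 [516.5 344.7 241.  145.5  -3.7]
sq 80 [ 518.2 -343.5  155.   152.6    3.9]
```

View pics/crop1.png

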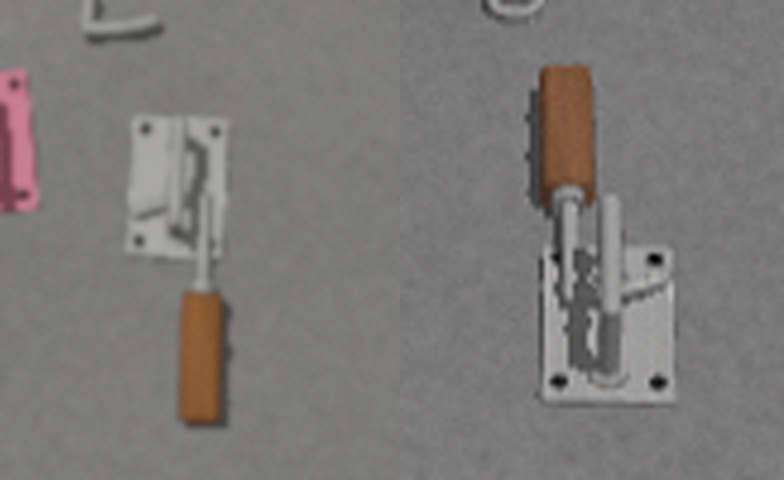

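Left of the crop is the top view, with the caught hook's brown handle at about (255,229) and its rod running under the bar of the grey plate at (250,187). The candidates were:
- **Hooks:** handle (255,229), caught, chosen. Handle (231,108), loose, is the spare.
- **Plates:** grey (250,187), with the hook through it, chosen. Grey (298,117) is the spare, and pink (201,175) is a look-alike.

Next I'll measure the trays.

```bash
python3 - <<'E'
from h import *
T=cv2.imread("pics/top0.png")
c=np.array([(132,116),(228,120),(223,257),(126,252)])/4+[205-.375,140-.375]
p=ray("top",c,.005)[:,:2]*1000;print(np.round(p),p.mean(0))
d=(p[0]+p[1]-p[2]-p[3]);print(np.degrees(np.arctan2(d[1],d[0])),np.linalg.norm(d)/2)
a=cv2.resize(T[155:275,70:150],None,fx=5,fy=5,interpolation=2)
b=cv2.resize(T[155:245,355:440],None,fx=4.7,fy=4.7,interpolation=2)
b=cv2.copyMakeBorder(b,0,600-b.shape[0],0,0,0)
cv2.imwrite("pics/crop2.png",np.hstack([a,b])); print(a.shape,b.shape)
E
```

```text
[[623.  38.]
 [617. -23.]
 [529. -14.]
 [536.  46.]] [576.03702269  11.7046932 ]
-5.349911917383049 87.63933107514332
(600, 400, 3) (600, 400, 3)
```

View pics/crop2.png

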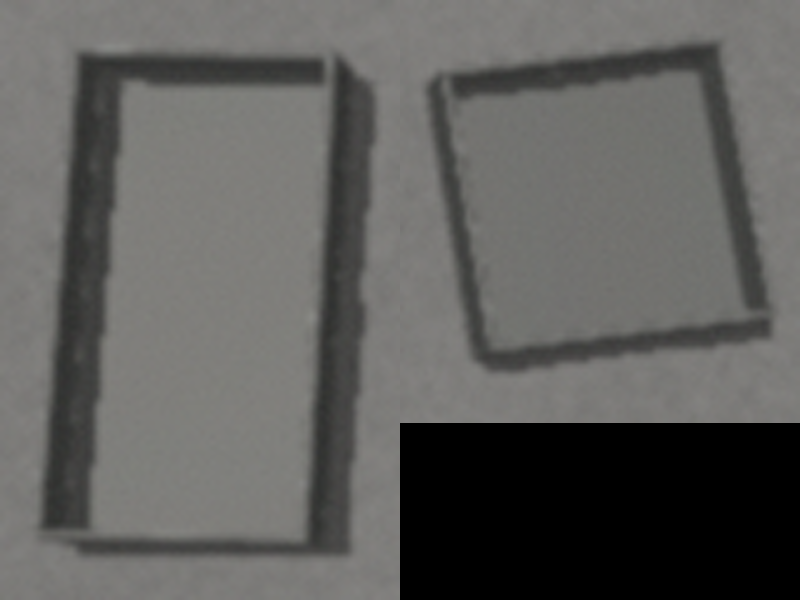

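```bash
python3 - <<'E'
from h import *
L=np.array([(80,55),(337,57),(312,543),(40,535)])/5+[70-.4,155-.4]
Q=np.array([(42,77),(318,47),(368,318),(88,352)])/4.7+[355-.4,155-.4]
for n,c in(("long",L),("sq",Q)):
    p=ray("top",c,.04)[:,:2]*1000
    d=p[0]+p[1]-p[2]-p[3];w=p[0]+p[3]-p[1]-p[2]
    print(n,p.round(),p.mean(0).round(1),"yaw",np.degrees(np.arctan2(d[1],d[0])),np.degrees(np.arctan2(-w[0],w[1])),np.linalg.norm(d)/2,np.linalg.norm(w)/2)
# feasibility: top-down tool: x axis down; yaw of jaw y-axis
def ori(a):  # jaw (tool y) along handle-left for handle yaw a (rad)
    x=[0,0,-1];y=[-np.sin(a),np.cos(a),0]
    return R.from_matrix(np.c_[x,y,np.cross(x,y)]).as_euler("xyz")
for a in(-6,-41,174,139,-30,150):
    for p in((.48,.0,.2),(.5,.34,.1),(.52,-.34,.1)):
        print(a,p,None if (q:=kin.solve_ik(p,ori(np.radians(a)))) is None else np.round(q,2))
E
```

```text
long [[642. 410.]
 [634. 284.]
 [398. 297.]
 [409. 425.]] [520.5 354. ] yaw -3.5499994791487 -4.215166857667842 235.0743081841072 127.43882006133644
sq [[ 591. -270.]
 [ 599. -416.]
 [ 456. -423.]
 [ 446. -279.]] [ 522.8 -347.2] yaw 3.2175360396726607 3.4851863599605326 144.19686033361216 145.22924759615904
-6 (0.48, 0.0, 0.2) [-0.23  0.15  1.72  0.    1.27 -1.7 ]
-6 (0.5, 0.34, 0.1) [ 0.41  0.45  1.56 -0.    1.13 -1.05]
-6 (0.52, -0.34, 0.1) [-0.76  0.48  1.51  0.    1.15 -2.22]
-41 (0.48, 0.0, 0.2) [-0.23  0.15  1.72  0.    1.27 -1.09]
-41 (0.5, 0.34, 0.1) [ 0.41  0.45  1.56 -0.    1.13 -0.44]
-41 (0.52, -0.34, 0.1) [-0.76  0.48  1.51  0.    1.15 -1.61]
174 (0.48, 0.0, 0.2) [-0.23  0.15  1.72  0.    1.27  1.44]
174 (0.5, 0.34, 0.1) [ 0.41  0.45  1.56 -0.    1.13  2.09]
174 (0.52, -0.34, 0.1) [-0.76  0.48  1.51  0.    1.15  0.92]
139 (0.48, 0.0, 0.2) [-0.23  0.15  1.72  0.    1.27  2.05]
139 (0.5, 0.34, 0.1) [ 0.41  0.45  1.56 -0.    1.13  2.7 ]
139 (0.52, -0.34, 0.1) [-0.76  0.48  1.51  0.    1.15  1.53]
-30 (0.48, 0.0, 0.2) [-0.23  0.15  1.72  0.    1.27 -1.28]
-30 (0.5, 0.34, 0.1) [ 0.41  0.45  1.56 -0.    1.13 -0.63]
-30 (0.52, -0.34, 0.1) [-0.76  0.48  1.51  0.    1.15 -1.81]
150 (0.48, 0.0, 0.2) [-0.23  0.15  1.72  0.    1.27  1.86]
150 (0.5, 0.34, 0.1) [ 0.41  0.45  1.56 -0.    1.13  2.51]
150 (0.52, -0.34, 0.1) [-0.76  0.48  1.51  0.    1.15  1.34]<sys>:0: UserWarning: Gimbal lock detected. Setting third angle to zero since it is not possible to uniquely determine all angles.
```

```bash
cat >> h.py <<'E'
import warnings;warnings.filterwarnings("ignore")
def ori(deg):  # tool down, jaws across a part whose x axis has this yaw
    a=np.radians(deg);x=[0,0,-1];y=[-np.sin(a),np.cos(a),0]
    return R.from_matrix(np.c_[x,y,np.cross(x,y)]).as_euler("xyz")
def st(m):
    o=env.get_obs();print(m,"t",round(o["t"],2),"p",o["eef_pos"].round(4),"w",round(o["gripper_width"],4),"F",o["wrist_force"].round(1))
def u(deg): return np.array([np.cos(np.radians(deg)),np.sin(np.radians(deg))])
E
python3 - <<'E'
from h import *
H=np.array([.4639,.0035]);yaw=-5.8
g=H+.02*u(yaw)
env.goto([*g,.12],ori(yaw));st("above")
env.servo_line([*g,.0045],.12);st("down")
env.grab(25);st("grab")
T=eyes.capture("top");S=eyes.capture("scene")
cv2.imwrite("pics/g.png",np.hstack([cv2.resize(T[130:270,190:320],(390,420)),cv2.resize(S[130:270,200:330],(390,420))]))
E
```

```text
above t 2.24 p [0.4839 0.0021 0.1201] w 0.093 F [ 0.3 -0.1  0. ]
down t 3.36 p [0.4844 0.0014 0.005 ] w 0.0929 F [-0.7 -0.2  0.9]
grab t 4.41 p [0.4838 0.0014 0.0045] w 0.0259 F [ 0.4 -0.  -0.7]
```

View pics/g.png

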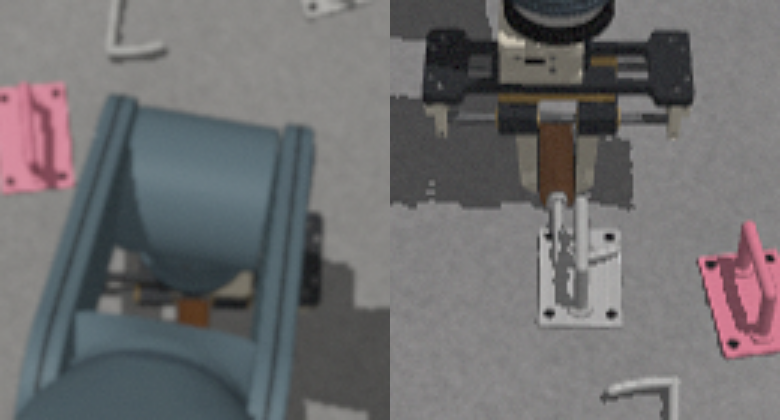

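The fingers hold the brown handle squarely (scene crop, about (557,165)), and the plate is undisturbed. Next comes a small lift, then the twist about the handle centre and the lift away.

```bash
python3 - <<'E'
from h import *
H=np.array([.4639,.0035]);yaw=-5.8
env.servo_line([*(H+.02*u(yaw)),.0095],.05)
for k in range(1,7):
    a=yaw-6*k
    env.servo_line([*(H+.02*u(a)),.0095],.01,ori(a)); st(a)
S=eyes.capture("scene")
cv2.imwrite("pics/tw.png",cv2.resize(S[130:270,200:330],(520,560)))
E
```

```text
-11.8 t 5.12 p [ 0.4834 -0.0005  0.0094] w 0.0256 F [ 0.7  0.4 -2.5]
-17.8 t 5.47 p [ 0.4829 -0.0026  0.0095] w 0.0263 F [-0.3  0.1 -1.4]
-23.8 t 5.83 p [ 0.4822 -0.0045  0.0095] w 0.0264 F [ 0.4  0.4 -0.9]
-29.8 t 6.19 p [ 0.4813 -0.0064  0.0095] w 0.0258 F [ 0.  -0.1 -1.8]
-35.8 t 6.55 p [ 0.4802 -0.0081  0.0095] w 0.0259 F [ 0.5 -0.1 -1.6]
-41.8 t 6.91 p [ 0.4789 -0.0098  0.0095] w 0.0256 F [-0.6 -0.6 -1.2]
```

View pics/tw.png

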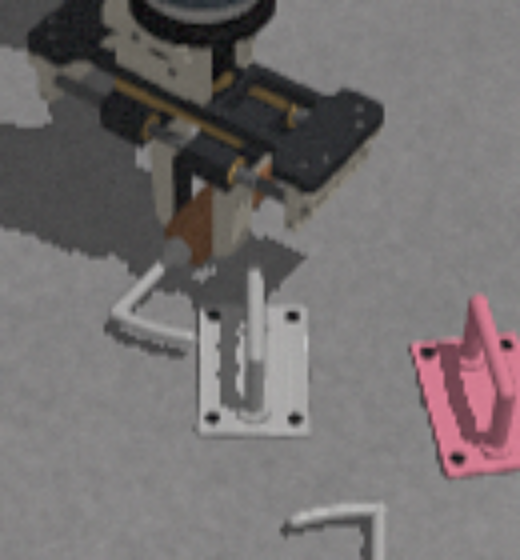

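The toe is out of the hoop, ending at about (190,345) in the crop, beside the base, and the plate has not moved. Next I lift the hook and place it in the tray.

```bash
python3 - <<'E'
from h import *
H=np.array([.4639,.0035]);a=-41.8
p=H+.02*u(a)
env.servo_line([*p,.14],.12);env.dwell(.15);st("lift")
C=np.array([.5205,.354]);ty=-3.9
q=C-.015*u(ty)+.001*u(ty+90)
env.goto([*q,.14],ori(a));st("over")
env.servo_line([*q,.055],.12)
env.servo_line([*q,.009],.05);env.dwell(.1);st("down")
env.let_go();st("open")
env.servo_line([*q,.14],.12);st("up")
# clear the view, toward the plate
m=[.47,.18,.2];env.goto(m,ori(-6))
T=eyes.capture("top");S=eyes.capture("scene")
cv2.imwrite("pics/top1.png",T);cv2.imwrite("pics/scene1.png",S)
cv2.imwrite("pics/pl.png",np.hstack([cv2.resize(T[150:280,70:200],(390,390)),cv2.resize(S[140:270,330:460],(390,390))]))
E
```

```text
lift t 8.34 p [ 0.4783 -0.0097  0.1393] w 0.0262 F [ 0.4  0.  -2. ]
over t 9.72 p [0.506  0.3549 0.1399] w 0.0258 F [ 1.2  0.2 -1.3]
down t 11.74 p [0.5058 0.3561 0.0092] w 0.0261 F [-0.3  0.2 -2.5]
open t 12.9 p [0.5056 0.356  0.009 ] w 0.0932 F [-0.1  0.1  0. ]
up t 14.14 p [0.505  0.3557 0.139 ] w 0.0928 F [ 0.  -1.5 -0.3]
```

View pics/pl.png

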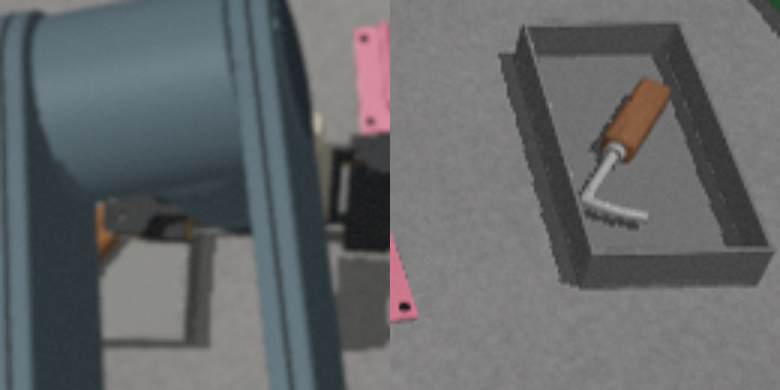

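Scene crop: the hook lies flat in the long tray, with its handle at (637,120) and the toe elbow near one wall at (585,200). Next I check that the plate is where it was and fetch it.

```bash
python3 - <<'E'
from h import *
for n in("scene0","scene1"):
    S=cv2.imread(f"pics/{n}.png");g=S.max(2);s=cv2.cvtColor(S,cv2.COLOR_BGR2HSV)[...,1]
    print(n,rect("scene",(g>140)&(s<50),(270,225),.005))
T=cv2.imread("pics/top0.png")
print("bar",ray("top",[(177/4+204.6,118/4+139.6),(177/4+204.6,225/4+139.6)],.05).round(3))
c=np.array([.576,.0117])
env.goto([*c,.15],ori(-5.5))
env.servo_line([*c,.036],.12);st("down")
env.grab(30);st("grab")
env.servo_line([*c,.06],.08);env.dwell(.1);st("lift")
S=eyes.capture("scene");cv2.imwrite("pics/gp.png",cv2.resize(S[120:280,180:350],(510,480)))
E
```

```text
scene0 [562.2  10.7 119.3  58.2  -7.4]
scene1 [562.5  11.7 119.5  58.1  -5.3]
bar [[0.608 0.01  0.05 ]
 [0.542 0.014 0.05 ]]
down t 17.05 p [0.5767 0.0118 0.0368] w 0.0929 F [ 0.6 -0.6  0.2]
grab t 18.32 p [0.5762 0.0111 0.0362] w 0.0093 F [-0.5 -3.8  2.6]
lift t 18.88 p [0.5755 0.012  0.0595] w 0.0088 F [ 0.5  0.4 -3.7]
```

View pics/gp.png

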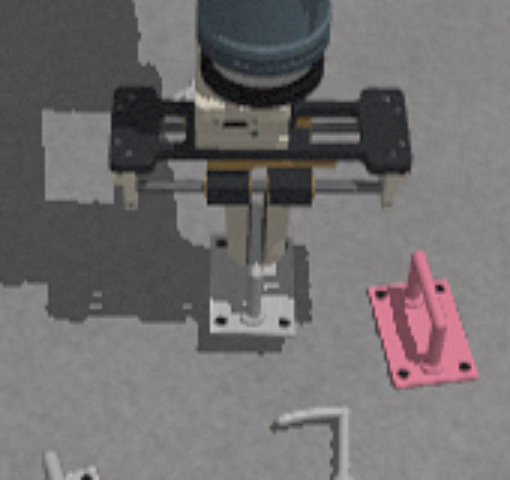

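The plate hangs level from the top bar (crop (250,270)), and the pink plate is untouched. Next I carry the plate to the square tray.

```bash
python3 - <<'E'
from h import *
c=[.576,.0117];q=[.5228,-.3472]
env.servo_line([*c,.14],.12)
env.goto([*q,.14],ori(3.3));st("over")
env.servo_line([*q,.065],.12)
env.servo_line([*q,.0415],.04);env.dwell(.1);st("down")
env.let_go();st("open")
env.servo_line([*q,.17],.12)
env.goto([.40,-.05,.3],ori(0));st("away");env.dwell(.3)
T=eyes.capture("top");S=eyes.capture("scene")
cv2.imwrite("pics/top2.png",T);cv2.imwrite("pics/scene2.png",S)
cv2.imwrite("pics/fin.png",np.vstack([np.hstack([cv2.resize(T[155:275,70:190],(390,300)),cv2.resize(T[150:250,350:450],(390,300))]),np.hstack([cv2.resize(S[140:250,350:460],(390,300)),cv2.resize(S[160:260,40:150],(390,300))])]))
E
```

```text
over t 21.1 p [ 0.5232 -0.3459  0.1397] w 0.0093 F [ 0.2  0.2 -4. ]
down t 22.71 p [ 0.5229 -0.3473  0.0417] w 0.0092 F [-0.1  0.5 -5.2]
open t 24.07 p [ 0.5228 -0.3472  0.0415] w 0.0928 F [-0.2  0.5  0.2]
away t 26.61 p [ 0.4005 -0.0507  0.2996] w 0.0927 F [ 0.6 -0.4  0.3]
```

View pics/fin.png

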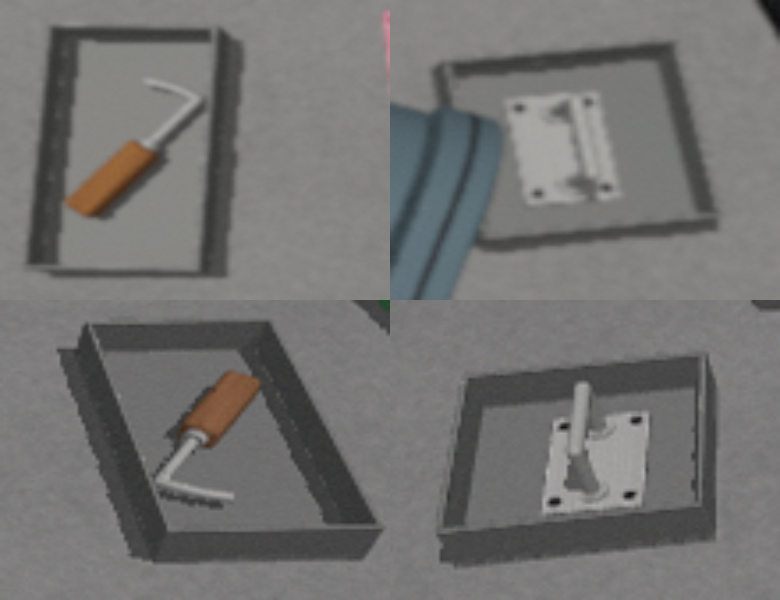

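In both views the hook lies flat in the long tray, clear of the walls, and the eye plate stands upright near the middle of the square tray. I'll make one numeric check, then hand in.

```bash
python3 - <<'E'
from h import *
T=cv2.imread("pics/top2.png");hsv=cv2.cvtColor(T,cv2.COLOR_BGR2HSV)
b=(hsv[...,1]>110)&(hsv[...,0]<20)&(hsv[...,2]>50)
r=rect("top",b,(105,228),.028);print("handle",r)
d=r[:2]/1000-[.5205,.354];print("in tray",d@u(-3.9),d@u(86.1))
p=rect("top",(T.max(2)>140)&(hsv[...,1]<50),(390,199),.009);print("plate",p)
d=p[:2]/1000-[.5228,-.3472];print("in sq",d@u(3.3),d@u(93.3))
env.dwell(.3);st("end");ticket.job_done()
E
```

```text
handle [490.9 367.   76.1  26.9 -40.5]
in tray -0.030415653432182103 0.010956643021171535
plate [ 523.  -346.    91.3   61.     3.1]
in sq 0.00026874519567426637 0.0011864973745449561
end t 27.31 p [ 0.4  -0.05  0.3 ] w 0.0929 F [ 0.3 -0.6 -0.5]
the job is handed in; nothing more can be done
```

The job is handed in at about 27 s of the 64 s allowed; the hand-in reports no verdict. I gripped the caught hook by its handle and twisted it 36° clockwise about the handle centre. I then lifted it clear, laid it in the long tray, and carried the eye plate by its top bar to the square tray.

**Last checks:**
- **Plate during the hook removal:** it moved about 1 mm and turned about 2°, within what the scene image can resolve.
- **Hook:** its handle centre is about 30 mm lengthwise and 11 mm across from the long tray's middle. It looks flat and clear of the walls in both views, but I judged height and tilt by eye rather than measuring them.
- **Plate:** it looks upright, about 1 mm from the square tray's middle. Its height and tilt were also only judged by eye.
- **Robot:** the gripper is open and well away from everything, and sampled wrist forces stayed under about 6 N.

**Disagreement:** outlines picked from the top camera measured 2–4% smaller than the stated sizes. I took this as edge bias; it did not affect the placing.

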